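# Tap the white-topped block home in the drilling jig

### The arm

A 6-joint arm with a two-finger parallel gripper is mounted at the origin on the work surface. World frame = base frame: x ahead of the robot, y to its left, z up, the work surface at z = 0. Lengths are in m, angles in rad, forces in N, time in s.
With the tool pointing down it reaches from about 0.275 to 0.775 m from the base axis. Payload 14.6 kg.
Tool frame: the origin (TCP) lies on the centre line of the jaws, within the pads' length; the fingertips stand r.finger_overhang ahead of it and the grasp point (between the pads) lies 11 mm behind it (r.finger_overhang is the distance from the TCP to the fingertips, in m); z points along the fingers, y is the direction in which the jaws open and shut (so a half turn about z gives the same grasp; the last joint's range is limited). The gripper opens to 85 mm and grips with 20 to 120 N. Pads are 22 mm wide; open, the fingers measure 114 mm over their backs; the gripper's body (76 mm by 85 mm) begins 54 mm behind the grasp point. The pads swing forward as they close: fully open they stand 13 mm farther back than shut.
Start: joints at [-1.304, 0.263, -0.048, 1.259, 0, 1.415], TCP at [0.215, -0.479, 0.239] pointing down, gripper open.
Joint ranges: [-2.65, 2.65], [-0.89, 1.7], [-1.18, 1.37], [-2.13, 2.11], [-1.35, 1.29], [-3.14, 3.14]. Speed limits (rad/s): [1.89, 1.89, 2.57, 2.79, 3.14, 3.14].

### API

Orientations are given as [roll, pitch, yaw] about the fixed x, y, z axes, in that order (R = Rz(yaw) Ry(pitch) Rx(roll)).
In Python, from station import r gives the robot as it stands.
- The arm moves only by the tool servo_tool, never from a script. Its argument "rows" is one flat list of numbers, 7 for each row, row after row: the turn, a rotation vector about the tool's x, y, z in rad, then the shift along the tool's x, y, z in m, then the opening, from -1 (shut) to 1 (fully open). In form: [rx, ry, rz, x, y, z, hand, rx, ry, rz, x, y, z, hand, ...]. A call has 1 to 5 rows; each row shifts and turns the commanded pose from where the row before left it, along the tool's axes as they then stand; what a row does not reach is not made up. A row lasts 1/12 s, in which the tool goes at most 41.7 mm and 7.16 degrees, less where a joint would pass 70% of its speed; a pose out of reach is approached as far as the arm can. A call with a gripper value outside its range is refused whole. The fingers move at their own pace and stop on an object; "newtons" is the grip in N (left out, the last holds). Time passes only in rows, so rows that do not move let the fingers close. It gives the time, the measured TCP pose, the force and the opening at its end, in the units of the state.
- r.get_obs(): the state, without advancing time (a new reading comes with each control period).
- r.snapshot(name): name is "scene" or "top" or "wrist"; returns the picture (480x640x3 uint8, blue, green, red); there is no depth.
- r.camera_info(name): a dict with "fov_y" (degrees; the focal length in pixels is half the picture's height over the tangent of half this angle, whatever the lens; pixels are square), "cx", "cy" (the principal point, pixels), "R" (3x3) and "t" (3): a world point X has camera coordinates R X + t; the wrist camera has in their place "tool_from_camera" (4x4, takes a point from camera to tool coordinates, whose origin is the TCP and whose axes are the flange's). Camera axes: x right, y down, z forward; pixel columns grow to the right and rows downward; lengths in m; the calibration is good to about 2 mm. A picture is of the moment at which its call begins: read the wrist's pose just before it. camera_info takes no time and is no camera call.
- r.close_job(): hands the job in, once; it reports no verdict.
Trained networks look in the newest picture that a camera, given by its name, has taken for a name from the list of things; names that differ only in an ending like _2 or _b are one class to them, and where a whole thing is asked for, a point or a joint stands for the part that bears it (a point fixed in the world has none). Each returns a list of dicts, best first, with "confidence" (0 to 1); they miss things now and then, are a little off and sometimes report something else, mostly with a low value. They report only what shows in the picture. A call takes as long as a camera call. They do not tell look-alikes from the thing itself.
- r.silhouettes(camera, name): "region" (480x640 bool, what is visible of it) and "at" ([row, column] in pixels, amid what is visible of it).
- r.place_of(camera, name): "at" ([row, column] in pixels: a listed point, or the origin of a listed thing).
The state is a dict: "time": time; "q": joint angles; "qvel": joint speeds; "effort": joint torques, N m; "tcp_pos": TCP position; "eef_rot": TCP orientation; "force": force on the tool from outside, world axes, zero at the start; "ft_torque": the same for the moment, N m; "grip_width": finger opening in m.
Only numpy, scipy, OpenCV 4.12 (cv2) and the standard library are available. Lean on these libraries where they do the work, as an engineer would, in place of code of your own. Each camera call takes 0.05 s, during which the arm holds its last target. There are 200 camera calls.

### The job

Pick up the orange tapping block by its black handle and use it to tap the white-topped plywood block along its lane of the drilling jig, gently and in two or more small taps with the tool drawn back clear of it in between, until it meets the stop hidden under the steel guide plate. Do not touch the white-topped block with the gripper, and leave the bare plywood block in the other lane alone. Then stand the tapping block upright on the bench again, off the jig, and let go.

Things in the scene. Friction and masses are not known exactly. Their poses are not given: they have to be found in the camera images.
- tapper_mid (a point): The tool, standing on the bench left or right of the jig: a tapping block 112 mm tall. Orange foot 60 long (its x) x 40 x 36 mm high, a flat striking face at each end, both ends alike; on its middle a square black handle 30 x 30 mm, from 36 to 112 mm up, orange band near the top. This point: on its centre line half-way up, 56 mm above the underside; z up. 0.22 kg.
- white: The part to tap: plywood block with white-painted top, 100 mm long (x, along the lane) x 50 x 45 high, about 0.18 kg, sliding flat in one of the jig's two lanes. Origin: centre of its underside, on the lane floor 12 mm above the bench. It starts 45 to 70 mm short of the stop. Home: far end at the stop's face, origin 50 mm before it, 30 mm of it still showing in front of the steel plate.
- bare: Bystander in the jig's other lane: same size and axes as the white-topped block, but its top is bare plywood. Leave it alone. The jig, fixed to the bench: plywood base 300 x 240 x 12 mm thick, reaching from 280 mm before the stop's face to 20 mm behind it; lanes 54 mm wide between wooden guide strips that rise to 24 mm above the bench.
- stop: Stop hidden under the jig's steel plate: a sprung bar across both lanes, giving 1 mm per 1.5 N, up to 25 mm. Origin: on its face, midway between the lanes, at lane floor level. x: along the lanes into the stop (tapping direction, away from the robot); lane centres at y = +60 and -60 mm. Plate: from 70 mm before this face to 20 behind; underside 62, bush tops 76 mm above the bench.
Mind the look-alikes: they are no part of the job. Leave any purple look-alike of the white alone.

How it is judged:
On the way, in this order (a step that is already met when the one before it is completed fails the run):
1. the tapping block is picked up off the bench (height (world z) of tapper_mid above 0.075 m), for 0.1 s.
2. after a first tap the white-topped block has moved at least 5 mm but is still more than 10 mm short of the stop and at rest, and the tapping block is drawn back (3 mm or more) or lifted clear of it (distance of white from where it was at the start of the episode above 0.005 m and x of white in the frame of stop below -0.06 m and contact force between tapper and white below 0.05 N and linear speed of white below 0.02 m/s and (x of tapper_mid in the frame of white below -0.083 m or z of tapper_mid in the frame of white above 0.105 m)), for 0.1 s.
3. the tapping block taps the white-topped block again (contact force between tapper and white above 0.2 N).
4. the white-topped block meets the stop (contact force between white and stop above 0.5 N).
At the end, for the whole second after the job is handed in: The white-topped block lies flat in its lane with its far end within 10 mm of the stop, in line to 10 degrees, at rest; the tapping block stands upright (to 10 degrees) on the bench, off the jig, at rest and released (x of white in the frame of stop above -0.06 m and z of white in the frame of stop below 0.01 m and angle between the x axis of white and the x axis of stop, either way round below 0.18 rad and angle between each of white, tapper_mid's own z axis and vertical below 0.18 rad and linear speed of each of white, tapper below 0.02 m/s and height (world z) of tapper_mid below 0.062 m); the robot touches nothing.
It fails at once if the bare block is moved by more than 15 mm (distance of bare from where it was at the start of the episode above 0.015 m).
It fails at once if the gripper touches the white-topped block (contact force between the fingers and white above 1 N).
It fails at once if the white-topped block is rammed against the stop with more than 40 N (contact force between white and stop above 40 N).
It also fails if it takes over 58 s, if anything falls off the work surface, if the arm or the gripper's body presses on something with over 40 N, if the wrist force passes 120 N, or if a joint passes its speed limit or range.

## Working session

There is one attempt and no reset: what is moved stays moved. The work goes in short steps, Python scripts to look and compute and a tool call to move; the robot and the scene stay as the last step left them, time stands still between calls to the robot, and variables do not carry over. Pictures are saved under pics/ and viewed, about 8 in all and at most 12, crops included, and the job is handed in when it is done.

Besides the shell and the picture viewer there is one more tool, called after ">>>" as a command line: name --argument value ..., lists and objects as JSON in quotes. servo_tool: Moves the arm, as the interface text tells. Its arguments: {"type":"object","properties":{"rows":{"type":"array"},"newtons":{"type":"number"}},"required":["rows"]}

```bash
mkdir -p pics; cat > h.py <<'E'
import numpy as np,cv2
from station import r
def cam(n):
    c=r.camera_info(n); f=240/np.tan(np.radians(c['fov_y'])/2)
    return c,f
def ray(n,px,z):
    "world point on plane z for pixel (row,col)"
    c,f=cam(n); R=np.array(c['R']);t=np.array(c['t'])
    d=R.T@np.array([(px[1]-c['cx'])/f,(px[0]-c['cy'])/f,1]); o=-R.T@t
    return o+d*(z-o[2])/d[2]
def proj(n,X):
    c,f=cam(n); p=np.array(c['R'])@np.array(X)+np.array(c['t'])
    return p[1]/p[2]*f+c['cy'],p[0]/p[2]*f+c['cx']
E
python3 - <<'E'
from h import *
a=r.snapshot('top');b=r.snapshot('scene')
cv2.imwrite('pics/a.png',np.vstack([cv2.resize(a,(400,300)),cv2.resize(b,(400,300))]))
cv2.imwrite('pics/top.png',a);cv2.imwrite('pics/scene.png',b)
zs=dict(tapper_mid=.056,white=.012,bare=.012,stop=.012)
for n in('top','scene'):
  for k,z in zs.items():
    for d in r.place_of(n,k): print(n,k,np.round(d['at']),round(d['confidence'],2),np.round(ray(n,d['at'],z),3))
print(r.finger_overhang,r.get_obs())
E
```

```text
top tapper_mid [282. 462.] 0.74 [ 0.542 -0.309  0.056]
top white [226. 421.] 0.94 [ 0.652 -0.242  0.012]
top white [237. 185.] 0.76 [0.62  0.226 0.012]
top white [230. 339.] 0.73 [ 0.641 -0.078  0.012]
top bare [233. 279.] 0.73 [0.632 0.041 0.012]
scene tapper_mid [228. 157.] 0.6 [ 0.548 -0.313  0.056]
scene white [289. 189.] 0.74 [ 0.668 -0.234  0.012]
scene white [274. 432.] 0.67 [0.626 0.217 0.012]
scene white [281. 274.] 0.56 [ 0.647 -0.079  0.012]
scene bare [276. 339.] 0.89 [0.633 0.041 0.012]
0.008 {'time': 0.5, 'q': array([-1.30428973e+00,  2.63123700e-01, -4.83389841e-02,  1.25938847e+00,
        2.35802080e-05,  1.41550938e+00]), 'qvel': array([ 0.00020563, -0.00036102,  0.002187  ,  0.00127727,  0.00028308,
        0.0033129 ]), 'effort': array([-2.85601258e-03, -6.37022281e+01,  3.84589362e+01,  1.70889598e-03,
       -1.90284823e-04,  1.40214334e-05]), 'tcp_pos': array([ 0.21493912, -0.47897599,  0.23925167]), 'eef_rot': array([-3.14154213e+00, -3.17762833e-05,  4.21793537e-01]), 'force': array([-0.17138183, -0.56854165,  0.82818921]), 'ft_torque': array([-0.01063841, -0.01689316, -0.03857771]), 'grip_width': 0.08544108239962209}
```

View pics/top.png

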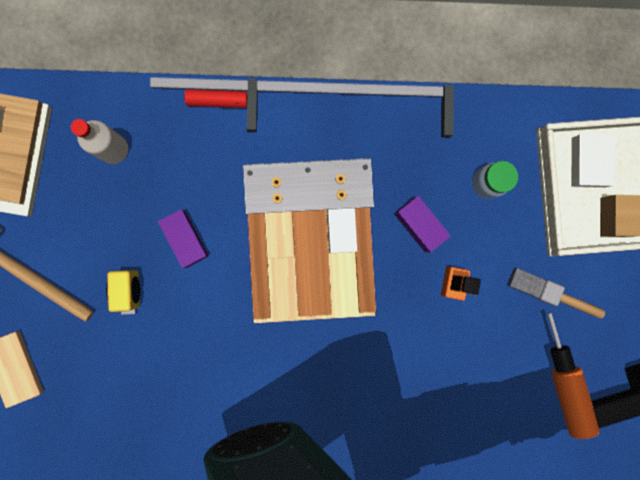

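View pics/scene.png

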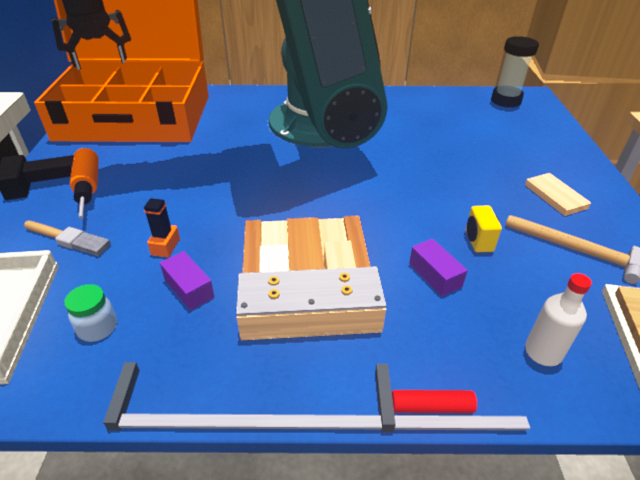

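The top view shows these candidates as (row, col):
- **Tapper:** the orange foot with black handle at (282,462). The drill (400,575), the toolbox and the yellow tape (290,123) are not it.
- **White block:** at (230,342), partly under the plate in the jig's right lane. The purple blocks at (224,423) and (238,183) and the white thing in the tray (160,593) are look-alikes or clutter.
- **Bare block:** in the left lane at (235,279).

```bash
python3 - <<'E'
from h import *
P=lambda n,row,col,z:print(n,np.round(ray('top',(row,col),z),4))
P('baseNL',322,253,.012);P('baseNR',316,376,.012)
P('stripNL',320,254,.024);P('stripNR',315,375,.024)
P('plateFL',213,247,.07);P('plateFR',206,374,.07);P('plateBL',165,243,.07);P('plateBR',159,371,.07)
P('whiteNL',252,331,.057);P('whiteNR',250,357,.057)
P('handle top',286,472,.112)
for n in ('tapper_mid',):
  s=r.silhouettes('top',n)[0]
  print(s['confidence'],s['at'])
a=cv2.imread('pics/top.png')
cv2.imwrite('pics/crop.png',np.hstack([cv2.resize(a[260:310,435:495],(480,400),interpolation=2),cv2.resize(a[200:260,325:365],(267,400),interpolation=2)]))
E
```

```text
baseNL [0.4558 0.0889 0.012 ]
baseNR [ 0.4712 -0.1538  0.012 ]
stripNL [0.4611 0.0863 0.024 ]
stripNR [ 0.4743 -0.1497  0.024 ]
plateFL [0.6646 0.1006 0.07  ]
plateFR [ 0.683  -0.1366  0.07  ]
plateBL [0.754  0.1099 0.07  ]
plateBR [ 0.7714 -0.1295  0.07  ]
whiteNL [ 0.5954 -0.0584  0.057 ]
whiteNR [ 0.6001 -0.1077  0.057 ]
handle top [ 0.538  -0.3092  0.112 ]
0.85 [282.6, 457.6]
```

View pics/crop.png

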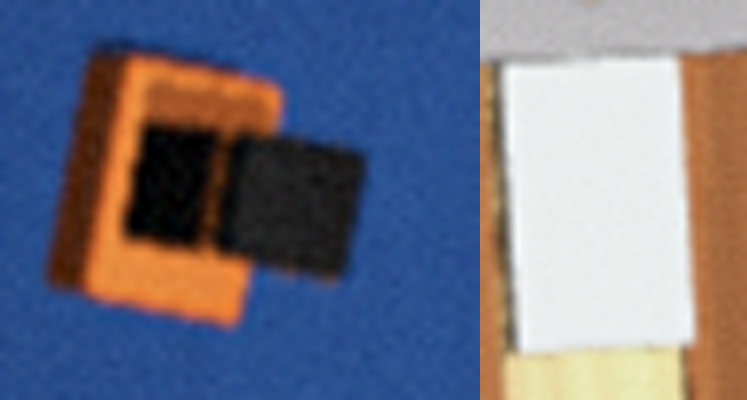

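White is about 50 mm short of the stop, which fits the given range. The jig yaw is about 0.072 and the stop is near (0.743,-0.012). The tapper is near (0.54,-0.307) with yaw about -0.16. I'll go above it.

>>> servo_tool --rows '[0,0,0,0.036,-0.0025,0,1,0,0,0,0.036,-0.0025,0,1,0,0,0,0.036,-0.0025,0,1,0,0,0,0.036,-0.0025,0,1,0,0,0,0.036,-0.0025,0,1]' --newtons 60

```text
time: 0.97
tcp_pos: [0.3754, -0.3929, 0.2394]
eef_rot: [3.141, -0.0, 0.421]
force: [-0.5, -0.5, -0.5]
grip_width: 0.0854
```

>>> servo_tool --rows '[0,0,0,0.036,-0.0025,0,1,0,0,0,0.036,-0.0025,0,1,0,0,0,0.036,-0.0025,0,1,0,0,0,0.036,-0.0025,0,1,0,0,0,0.036,-0.0025,0,1]'

```text
time: 1.38
tcp_pos: [0.5346, -0.3076, 0.2393]
eef_rot: [3.141, -0.0, 0.422]
force: [0.5, -0.5, -0.1]
grip_width: 0.0851
```

>>> servo_tool --rows '[0,0,0.116,0,0,0,1,0,0,0.116,0,0,0,1,0,0,0.116,0,0,0,1,0,0,0.116,0,0,0,1,0,0,0.116,0,0,0,1]'

```text
time: 1.8
tcp_pos: [0.5333, -0.3087, 0.2392]
eef_rot: [-3.142, 0.0, -0.164]
force: [-0.6, -0.3, 0.8]
grip_width: 0.0856
```

```bash
cat >> h.py <<'E'
def wrist(px,z,o):
    "world point on plane z for a wrist pixel (row,col), with state o"
    from scipy.spatial.transform import Rotation as Ro
    c=r.camera_info('wrist'); f=240/np.tan(np.radians(c['fov_y'])/2); T=np.array(c['tool_from_camera'])
    R=Ro.from_euler('xyz',o['eef_rot']).as_matrix()
    d=R@T[:3,:3]@np.array([(px[1]-c['cx'])/f,(px[0]-c['cy'])/f,1]); p=R@T[:3,3]+o['tcp_pos']
    return p+d*(z-p[2])/d[2]
E
python3 - <<'E'
from h import *
o=r.get_obs();w=r.snapshot('wrist');cv2.imwrite('pics/w1.png',w)
print(o['tcp_pos'],o['eef_rot'],o['time'],o['q'])
for d in r.place_of('wrist','tapper_mid'):print(d['at'],d['confidence'],wrist(d['at'],.056,o))
E
```

```text
[ 0.5332578  -0.30868305  0.23915966] [-3.14151000e+00  1.55328991e-04 -1.63722279e-01] 1.8 [-6.56901153e-01  4.23966346e-01  1.97361258e-01  1.34436719e+00
 -7.34370264e-07  2.64841379e+00]
[200.3, 318.1] 0.76 [ 0.54026115 -0.31145642  0.056     ]
```

View pics/w1.png

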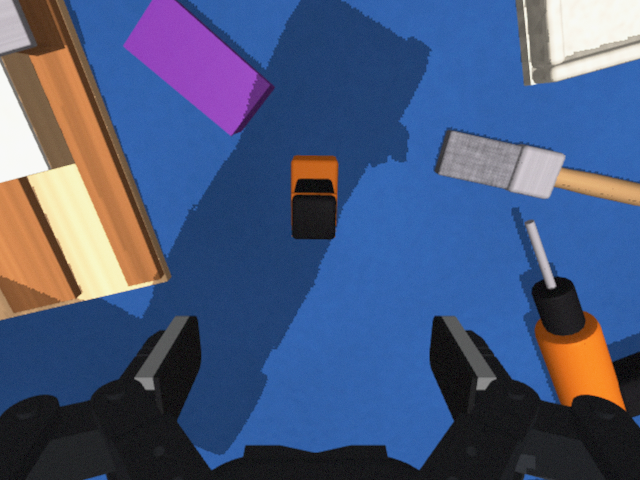

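The wrist view shows the tapper centred between the jaws, with the handle top near (216,314) and its edges aligned with the tool. I'll shift 7 mm, descend and grip.

>>> servo_tool --rows '[0,0,0,0.007,0.0015,0.02,1,0,0,0,0,0,0.035,1,0,0,0,0,0,0.035,1,0,0,0,0,0,0.035,1,0,0,0,0,0,0.03,1]'

```text
time: 2.32
tcp_pos: [0.5393, -0.311, 0.0822]
eef_rot: [-3.141, 0.001, -0.153]
force: [0.3, 0.3, -1.1]
grip_width: 0.0852
```

>>> servo_tool --rows '[0,0,0,0,0,0.017,1,0,0,0,0,0,0,1,0,0,0,0,0,0,-1,0,0,0,0,0,0,-1,0,0,0,0,0,0,-1]'

```text
time: 2.73
tcp_pos: [0.5406, -0.312, 0.069]
eef_rot: [3.14, -0.002, -0.157]
force: [0.3, 0.6, 0.1]
grip_width: 0.0518
```

>>> servo_tool --rows '[0,0,0,0,0,0,-1,0,0,0,0,0,0,-1,0,0,0,0,0,0,-1,0,0,0,0,0,0,-1,0,0,0,0,0,0,-1]'

```text
time: 3.15
tcp_pos: [0.5403, -0.3116, 0.0683]
eef_rot: [3.141, -0.002, -0.158]
force: [0.2, 0.3, 6.8]
grip_width: 0.0293
```

>>> servo_tool --rows '[0,0,0,0,0,-0.02,-1,0,0,0,0,0,-0.03,-1,0,0,0,0,0,-0.03,-1,0,0,0,0,0,-0.02,-1,0,0,0,0,0,0,-1]'

```text
time: 3.57
tcp_pos: [0.5411, -0.3124, 0.1717]
eef_rot: [3.139, -0.005, -0.158]
force: [-0.5, 0.2, -2.1]
grip_width: 0.0296
```

>>> servo_tool --rows '[0,0,0,-0.0054,-0.0316,0,-1,0,0,0,-0.0054,-0.0316,0,-1,0,0,0,-0.0054,-0.0316,0,-1,0,0,0,-0.0054,-0.0316,0,-1,0,0,0,-0.0054,-0.0316,0,-1]'

```text
time: 3.98
tcp_pos: [0.5374, -0.1496, 0.1665]
eef_rot: [-3.141, 0.001, -0.158]
force: [0.1, 0.5, -2.6]
grip_width: 0.0293
```

>>> servo_tool --rows '[0,0,0,-0.0054,-0.0316,0,-1,0,0,0,-0.0054,-0.0316,0,-1,0,0,-0.115,0,0,0,-1,0,0,-0.115,0,0,0,-1,0,0,0,0,0,0,-1]'

```text
time: 4.4
tcp_pos: [0.537, -0.0863, 0.1667]
eef_rot: [-3.141, 0.001, 0.079]
force: [0.4, -0.1, -1.2]
grip_width: 0.0294
```

```bash
python3 - <<'E'
from h import *
o=r.get_obs();w=r.snapshot('wrist');cv2.imwrite('pics/w2.png',w)
print(o['tcp_pos'],o['eef_rot'],o['q'],o['force'],o['grip_width'])
for k,z in(('tapper_mid',o['tcp_pos'][2]-.012),('white',.012)):
  for d in r.place_of('wrist',k):print(k,d['at'],d['confidence'],wrist(d['at'],z,o))
E
```

```text
[ 0.53698867 -0.08628091  0.1666827 ] [-3.14133515e+00  7.84002113e-04  7.85578232e-02] [-3.09142857e-01  3.27632518e-01 -1.55034345e-01  1.08895263e+00
 -5.80109906e-05  2.75389210e+00] [ 0.4474405  -0.12413664 -1.23730203] 0.029378878389532348
tapper_mid [313.1, 316.0] 0.97 [ 0.53724143 -0.08567865  0.1546827 ]
white [56.5, 315.8] 0.86 [ 0.64692182 -0.07701331  0.012     ]
white [63.1, 549.4] 0.76 [ 0.65497308 -0.23053392  0.012     ]
```

View pics/w2.png

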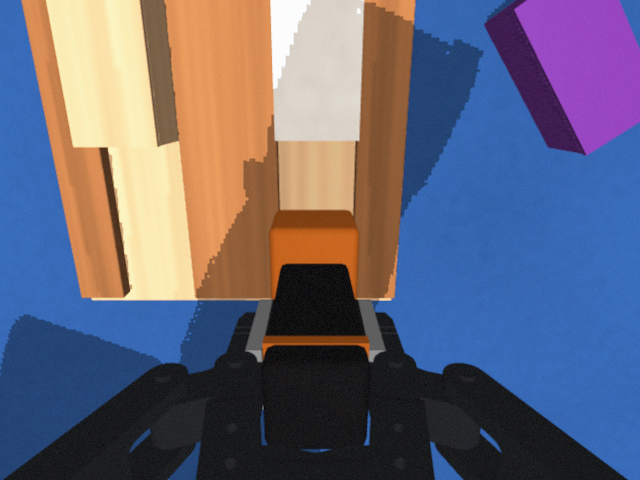

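The wrist view shows the foot over the lane, in line with the white block; white's near edge is at row 141 and the foot front at row 210. I'll lower so the underside is 27 mm above the bench, then approach.

>>> servo_tool --rows '[0,0,0,0,0,0.025,-1,0,0,0,0,0,0.025,-1,0,0,0,0,0,0.022,-1,0,0,0,0,0,0,-1,0,0,0,0,0,0,-1]'

```text
time: 4.97
tcp_pos: [0.5367, -0.0871, 0.0949]
eef_rot: [-3.141, 0.002, 0.069]
force: [0.7, -1.0, -1.4]
grip_width: 0.0296
```

>>> servo_tool --rows '[0,0,0,0.008,0,0,-1,0,0,0,0.008,0,0,-1,0,0,0,0.006,0,0,-1,0,0,0,0.003,0,0,-1,0,0,0,0,0,0,-1]'

```text
time: 5.38
tcp_pos: [0.5635, -0.0852, 0.0957]
eef_rot: [3.141, -0.001, 0.072]
force: [-1.4, 0.6, -2.4]
grip_width: 0.0293
```

>>> servo_tool --rows '[0,0,0,0.004,0,0,-1,0,0,0,0.004,0,0,-1,0,0,0,0.004,0,0,-1,0,0,0,0.004,0,0,-1,0,0,0,0.004,0,0,-1]'

```text
time: 5.8
tcp_pos: [0.5824, -0.0838, 0.0953]
eef_rot: [3.142, 0.0, 0.072]
force: [-1.8, 0.3, -0.6]
grip_width: 0.0296
```

>>> servo_tool --rows '[0,0,0,0.003,0,0,-1,0,0,0,0.002,0,0,-1,0,0,0,-0.006,0,0,-1,0,0,0,-0.009,0,0,-1,0,0,0,0,0,0,-1]'

```text
time: 6.22
tcp_pos: [0.5704, -0.0844, 0.0952]
eef_rot: [-3.141, 0.001, 0.072]
force: [-0.3, 0.8, -2.2]
grip_width: 0.0296
```

```bash
python3 - <<'E'
from h import *
o=r.get_obs();w=r.snapshot('wrist');t=r.snapshot('top');cv2.imwrite('pics/w3.png',np.hstack([cv2.resize(w,(400,300)),cv2.resize(t[150:330,240:400],(267,300))]))
print(o['tcp_pos'],o['eef_rot'],o['force'],o['grip_width'])
for k in('white','bare'):
  for d in r.place_of('wrist',k):print(k,d['at'],d['confidence'],wrist(d['at'],.012,o))
  for d in r.place_of('top',k):print('top',k,d['at'],d['confidence'],ray('top',d['at'],.012))
E
```

```text
[ 0.57040608 -0.08436688  0.0952167 ] [-3.14123142e+00  1.05867181e-03  7.16443678e-02] [-0.27101749  0.80228663 -2.2361927 ] 0.029574847835073012
white [66.8, 315.1] 0.76 [ 0.6682919  -0.07631971  0.012     ]
white [115.2, 611.0] 0.73 [ 0.65625733 -0.22957003  0.012     ]
top white [225.1, 420.1] 0.74 [ 0.6533705  -0.23940889  0.012     ]
top white [237.0, 185.8] 0.68 [0.62009643 0.22380151 0.012     ]
top white [218.7, 338.7] 0.57 [ 0.66260627 -0.07635332  0.012     ]
bare [118.6, 81.4] 0.69 [0.63510936 0.04218135 0.012     ]
top bare [230.6, 277.1] 0.91 [0.63641418 0.04521255 0.012     ]
```

View pics/w3.png

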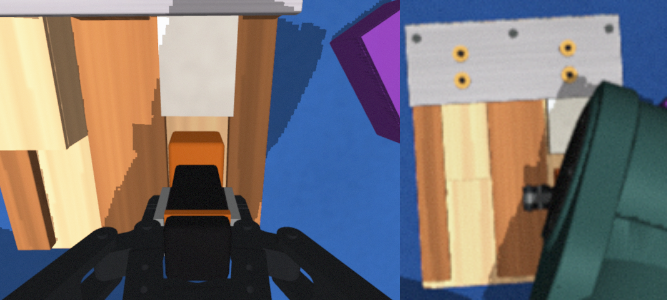

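The first tap moved white about 21 mm, leaving about 29 mm, and the tool is drawn back with a visible gap. Next is the second tap.

>>> servo_tool --rows '[0,0,0,0,0,0,-1,0,0,0,0.006,0,0,-1,0,0,0,0.006,0,0,-1,0,0,0,0.003,0,0,-1,0,0,0,0.003,0,0,-1]'

```text
time: 6.93
tcp_pos: [0.5906, -0.0831, 0.0951]
eef_rot: [3.142, 0.001, 0.072]
force: [-3.5, 1.0, -0.1]
grip_width: 0.0296
```

>>> servo_tool --rows '[0,0,0,0.003,0,0,-1,0,0,0,0.003,0,0,-1,0,0,0,0.003,0,0,-1,0,0,0,0,0,0,-1,0,0,0,-0.01,0,0,-1]'

```text
time: 7.35
tcp_pos: [0.5907, -0.0833, 0.0952]
eef_rot: [3.141, -0.001, 0.072]
force: [-1.2, 0.2, -3.0]
grip_width: 0.0291
```

```bash
python3 - <<'E'
from h import *
o=r.get_obs();w=r.snapshot('wrist')
print(o['tcp_pos'],o['eef_rot'],o['force'])
for d in r.place_of('wrist','white'):print(d['at'],d['confidence'],wrist(d['at'],.012,o))
E
```

```text
[ 0.59066007 -0.08332096  0.09518212] [ 3.14136041e+00 -1.36569777e-03  7.21499444e-02] [-1.15407222  0.21372119 -2.95645417]
[87.5, 314.6] 0.86 [ 0.67914594 -0.07570011  0.012     ]
[154.2, 599.8] 0.84 [ 0.65700227 -0.2287575   0.012     ]
[162.3, 84.7] 0.21 [0.63304109 0.04398205 0.012     ]
```

>>> servo_tool --rows '[0,0,0,0.006,0,0,-1,0,0,0,0.004,0,0,-1,0,0,0,0.004,0,0,-1,0,0,0,0.003,0,0,-1,0,0,0,0.003,0,0,-1]'

```text
time: 7.87
tcp_pos: [0.6096, -0.0817, 0.0951]
eef_rot: [-3.142, 0.0, 0.072]
force: [-3.1, 0.1, -0.2]
grip_width: 0.0293
```

>>> servo_tool --rows '[0,0,0,0.003,0,0,-1,0,0,0,0.002,0,0,-1,0,0,0,0.002,0,0,-1,0,0,0,0.001,0,0,-1,0,0,0,0,0,0,-1]'

```text
time: 8.28
tcp_pos: [0.6174, -0.0813, 0.0952]
eef_rot: [-3.142, -0.0, 0.072]
force: [-1.0, -0.5, -2.3]
grip_width: 0.0291
```

```bash
python3 - <<'E'
from h import *
o=r.get_obs();w=r.snapshot('wrist');cv2.imwrite('pics/w4.png',w)
print(o['tcp_pos'],o['eef_rot'],o['force'])
for d in r.place_of('wrist','white')[:2]:print(d['at'],d['confidence'],wrist(d['at'],.012,o))
E
```

```text
[ 0.61744454 -0.08126789  0.09523724] [-3.14154387e+00 -3.07321082e-04  7.17811969e-02] [-1.00032937 -0.49080877 -2.26478883]
[198.8, 589.7] 0.85 [ 0.65960095 -0.22826245  0.012     ]
```

>>> servo_tool --rows '[0,0,0,0.001,0,0,-1,0,0,0,0.001,0,0,-1,0,0,0,0,0,0,-1,0,0,0,0,0,0,-1,0,0,0,0,0,0,-1]'

```text
time: 8.8
tcp_pos: [0.6191, -0.0811, 0.0953]
eef_rot: [3.142, -0.0, 0.072]
force: [-1.5, -1.5, -1.7]
grip_width: 0.0291
```

>>> servo_tool --rows '[0,0,0,0.001,0,0,-1,0,0,0,0.001,0,0,-1,0,0,0,0,0,0,-1,0,0,0,0,0,0,-1,0,0,0,0,0,0,-1]'

```text
time: 9.22
tcp_pos: [0.6206, -0.081, 0.0952]
eef_rot: [3.142, 0.001, 0.072]
force: [-6.4, 0.1, 1.5]
grip_width: 0.0297
```

>>> servo_tool --rows '[0,0,0,0.001,0,0,-1,0,0,0,0.001,0,0,-1,0,0,0,0,0,0,-1,0,0,0,0,0,0,-1,0,0,0,0,0,0,-1]'

```text
time: 9.63
tcp_pos: [0.6221, -0.0809, 0.0952]
eef_rot: [3.141, 0.002, 0.072]
force: [-8.8, -0.3, 3.6]
grip_width: 0.0291
```

The force has risen to about 9 N, so white is on the sprung stop. I'll ease back, then lift clear.

>>> servo_tool --rows '[0,0,0,-0.001,0,0,-1,0,0,0,-0.001,0,0,-1,0,0,0,-0.001,0,0,-1,0,0,0,-0.001,0,0,-1,0,0,0,-0.001,0,0,-1]'

```text
time: 10.05
tcp_pos: [0.6184, -0.0812, 0.0954]
eef_rot: [-3.142, -0.001, 0.072]
force: [0.1, -0.1, -2.2]
grip_width: 0.0292
```

>>> servo_tool --rows '[0,0,0,-0.001,0,0,-1,0,0,0,-0.002,0,0,-1,0,0,0,-0.008,0,0,-1,0,0,0,-0.015,0,0,-1,0,0,0,-0.015,0,0,-1]'

```text
time: 10.47
tcp_pos: [0.5764, -0.0841, 0.0951]
eef_rot: [-3.142, 0.0, 0.072]
force: [0.4, 1.3, -2.1]
grip_width: 0.0292
```

>>> servo_tool --rows '[0,0,0,-0.02,0,0,-1,0,0,0,-0.02,0,-0.02,-1,0,0,0,0,0,-0.035,-1,0,0,0,0,0,-0.02,-1,0,0,0,0,0,0,-1]'

```text
time: 10.88
tcp_pos: [0.5383, -0.0875, 0.1744]
eef_rot: [3.139, -0.006, 0.072]
force: [-0.2, -0.2, -2.3]
grip_width: 0.0294
```

```bash
python3 - <<'E'
from h import *
o=r.get_obs();w=r.snapshot('wrist');cv2.imwrite('pics/w5.png',w)
print(o['tcp_pos'],o['eef_rot'],o['force'],o['grip_width'])
for d in r.place_of('wrist','white')[:2]:print(d['at'],d['confidence'],wrist(d['at'],.012,o))
for d in r.place_of('wrist','tapper_mid')[:2]:print(d['at'],d['confidence'],wrist(d['at'],o['tcp_pos'][2]-.012,o))
E
```

```text
[ 0.53827205 -0.08752411  0.17442159] [ 3.13932706 -0.00571093  0.0716188 ] [-0.1550133  -0.19669862 -2.2640066 ] 0.02941344600924658
[63.9, 539.0] 0.94 [ 0.65647104 -0.23066517  0.012     ]
[314.2, 315.3] 0.67 [ 0.53809335 -0.08669714  0.16242159]
```

View pics/w5.png

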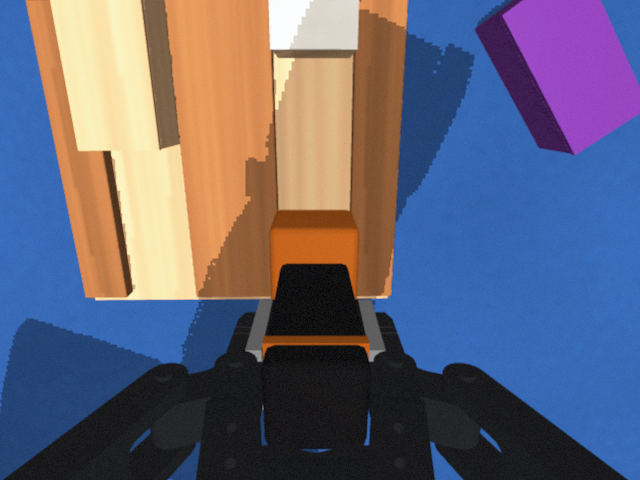

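White's near edge is at row 50, in line and well seated, and the bare block is unmoved. I'll carry the tapper back to its free spot and lower it, measuring white's position along the way.

>>> servo_tool --rows '[0,0,0,-0.002,0.032,0,-1,0,0,0,-0.002,0.032,0,-1,0,0,0,-0.002,0.032,0,-1,0,0,0,-0.002,0.032,0,-1,0,0,0,-0.002,0.032,0,-1]'

```text
time: 11.45
tcp_pos: [0.538, -0.2484, 0.1686]
eef_rot: [-3.14, 0.002, 0.072]
force: [0.5, -0.1, -1.7]
grip_width: 0.0294
```

>>> servo_tool --rows '[0,0,0,-0.002,0.032,0,-1,0,0,0,-0.002,0.032,0,-1,0,0,0,0,0,0.02,-1,0,0,0,0,0,0.03,-1,0,0,0,0,0,0.03,-1]'

```text
time: 11.87
tcp_pos: [0.5389, -0.3118, 0.0879]
eef_rot: [-3.141, 0.001, 0.071]
force: [-0.4, 0.2, -2.3]
grip_width: 0.0295
```

>>> servo_tool --rows '[0,0,0,0,0,0.015,-1,0,0,0,0,0,0.005,-1,0,0,0,0,0,0,-1,0,0,0,0,0,0,-1,0,0,0,0,0,0,-1]'

```text
time: 12.28
tcp_pos: [0.5391, -0.3111, 0.0694]
eef_rot: [-3.141, 0.001, 0.072]
force: [-0.4, -0.0, -1.8]
grip_width: 0.0293
```

```bash
python3 - <<'E'
from h import *
o=r.get_obs();w=r.snapshot('top');cv2.imwrite('pics/t6.png',w)
print(o['tcp_pos'],o['eef_rot'],o['force'],o['grip_width'])
for k in('white','bare','tapper_mid'):
  for d in r.place_of('top',k):print(k,d['at'],d['confidence'],ray('top',d['at'],.056 if k[0]=='t' else .012))
E
```

```text
[ 0.53906373 -0.31108191  0.06939769] [-3.14071930e+00  1.04992843e-03  7.19164230e-02] [-0.44877883 -0.01311173 -1.78881767] 0.02930242048357569
white [238.6, 185.4] 0.68 [0.6169402  0.22450524 0.012     ]
white [201.7, 339.2] 0.65 [ 0.6964324 -0.0767588  0.012    ]
white [225.7, 419.5] 0.62 [ 0.65214637 -0.23821868  0.012     ]
bare [230.9, 277.9] 0.73 [0.63585431 0.04362322 0.012     ]
tapper_mid [284.6, 461.9] 0.82 [ 0.53801103 -0.31005838  0.056     ]
```

View pics/t6.png

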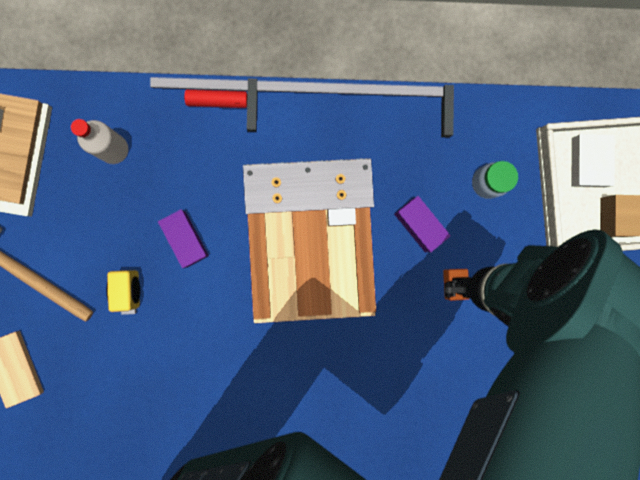

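White is at x = 0.6964 against a home of about 0.697. The tapper hangs about 1 mm above the bench, off the jig. I'll lower it, open and retreat.

>>> servo_tool --rows '[0,0,0,0,0,0.001,-1,0,0,0,0,0,0,-1,0,0,0,0,0,0,0,0,0,0,0,0,0,1,0,0,0,0,0,0,1]'

```text
time: 12.9
tcp_pos: [0.5395, -0.3115, 0.0695]
eef_rot: [3.141, -0.0, 0.072]
force: [0.3, 0.1, -0.1]
grip_width: 0.0644
```

>>> servo_tool --rows '[0,0,0,0,0,0,1,0,0,0,0,0,0,1,0,0,0,0,0,0,1,0,0,0,0,0,0,1,0,0,0,0,0,0,1]'

```text
time: 13.32
tcp_pos: [0.5394, -0.3114, 0.0693]
eef_rot: [-3.142, 0.0, 0.072]
force: [0.4, 0.3, -0.1]
grip_width: 0.0856
```

>>> servo_tool --rows '[0,0,0,0,0,-0.01,1,0,0,0,0,0,-0.03,1,0,0,0,0,0,-0.04,1,0,0,0,0,0,-0.04,1,0,0,0,0,0,-0.03,1]'

```text
time: 13.73
tcp_pos: [0.5395, -0.3114, 0.2234]
eef_rot: [3.14, -0.002, 0.072]
force: [1.2, -0.7, 0.5]
grip_width: 0.0852
```

>>> servo_tool --rows '[0,0,0,0,0,0,1,0,0,0,0,0,0,1,0,0,0,0,0,0,1,0,0,0,0,0,0,1,0,0,0,0,0,0,1]'

```text
time: 14.15
tcp_pos: [0.539, -0.3111, 0.2183]
eef_rot: [-3.14, 0.001, 0.072]
force: [-0.1, 0.2, 0.1]
grip_width: 0.0853
```

```bash
python3 - <<'E'
from h import *
o=r.get_obs();w=r.snapshot('wrist');s=r.snapshot('scene');cv2.imwrite('pics/f.png',np.hstack([cv2.resize(w,(400,300)),cv2.resize(s,(400,300))]))
print(o['tcp_pos'],o['eef_rot'],o['force'],o['grip_width'])
for d in r.place_of('wrist','tapper_mid'):print(d['at'],d['confidence'],wrist(d['at'],.056,o))
E
```

```text
[ 0.53904269 -0.31113104  0.21827591] [-3.14033046e+00  1.43449588e-03  7.17524148e-02] [-0.14791801  0.21198132  0.0636074 ] 0.08525406056243999
[214.6, 314.5] 0.94 [ 0.54004362 -0.3093534   0.056     ]
```

View pics/f.png

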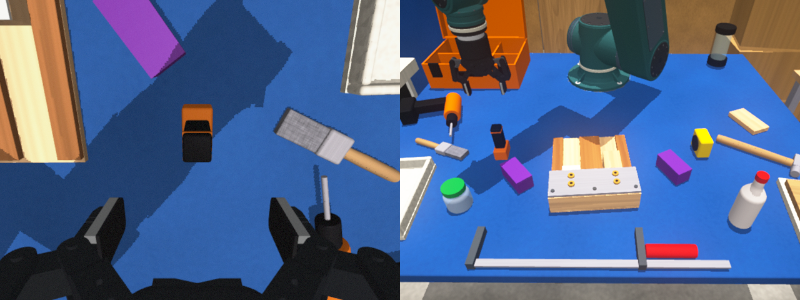

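The tapper stands upright on the bench, released, with the gripper clear above it. I'm handing the job in.

```bash
python3 -c "
from station import r
print(r.close_job())"
```

```text
the job is handed in; nothing more can be done
None
```

The job is handed in at about 14 s; no verdict was reported. I picked up the tapping block by its handle and tapped the white-topped block three times, about 21 mm, then 11 mm, then onto the stop. I drew the tool back after each tap. On the last tap the wrist force rose to about 9 N, well under the 40 N limit. I then stood the tapping block upright on the bench where it had been and let go.

**Last checks:**
- **White block:** it measured x = 0.696 m against an estimated home of 0.697 m, so about 1 mm off, and in line with its lane.
- **Bare block:** readings before and after agree within about 5 mm, which is detector scatter, and the pictures show no movement.
- **Tapping block:** upright and off the jig in the last wrist and scene pictures, with the gripper open and about 150 mm higher than where it let go.

In three wrist looks, two of them after the final tap, the detector failed to find the white block; it reported only the purple look-alike. I used the top camera for its final position instead.

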